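Fasten the open draw latch of the instrument case

ROBOT

A 7-joint arm with a two-finger parallel gripper is mounted at the origin on the work surface. World frame = base frame: x ahead of the robot, y to its left, z up, the work surface at z = 0. Lengths are in m, angles in rad, forces in N, time in s.
With the tool pointing down it reaches from about 0.425 to 0.925 m from the base axis. Payload 6.8 kg.
Tool frame: the origin (TCP) lies at the very end of the fingers, on their centre line; the grasp point (between the pads) lies r.grasp_offset behind it (r.grasp_offset is the distance from the TCP to the grasp point, in m); z points along the fingers, y is the direction in which the jaws open and shut (so a half turn about z gives the same grasp; the last joint's range is limited). The gripper opens to 85 mm and grips with 20 to 120 N. Pads are 22 mm wide; open, the fingers measure 114 mm over their backs; the gripper's body (76 mm by 85 mm) begins 54 mm behind the grasp point. The pads swing forward as they close: fully open they stand 13 mm farther back than shut.
Start: joints at [-1.217, 0.477, 0.022, 1.555, -0.011, 1.109, -0.083], TCP at [0.301, 0.604, 0.231] pointing down, gripper open.
Joint ranges: [-2.96, 2.96], [-0.34, 2.1], [-1.41, 1.46], [0.24, 2.44], [-1.37, 4.51], [0.17, 1.92], [-2.96, 2.96]. Speed limits (rad/s): [2.39, 2.39, 3.14, 3.14, 3.14, 3.14, 3.14].

INTERFACE

Orientations are given as a rotation vector (axis times angle).
In Python, from bench import r gives the robot as it stands.
- The arm moves only by the shell command python3 -m jog 'ROWS' [FORCE]. ROWS is JSON, one flat list of numbers, 7 for each row, row after row: the turn, a rotation vector about the tool's x, y, z normalised to -1 to 1, where 1 is 180 degrees, then the shift along the tool's x, y, z normalised to -1 to 1, where 1 is 200 mm, then the opening, from 0 (shut) to 1 (fully open). In form: [wx, wy, wz, x, y, z, hand, wx, wy, wz, x, y, z, hand, ...]. A call has 1 to 12 rows; each row is the pose to reach, as a shift and turn from the pose measured when the call began, along the tool's axes at that moment, turning the shorter way round; what a row does not reach only later rows make up. A row lasts 1/10 s, in which the tool goes at most 50 mm and 8.59 degrees, less where a joint would pass 70% of its speed; a pose out of reach is approached as far as the arm can. A call with a number of a shift or a turn outside -1 to 1 is refused whole. A call with a gripper value outside its range is refused whole. The fingers move at their own pace and stop on an object; FORCE is the grip in N (left out, the last holds). Time passes only in rows, so rows that repeat a pose let the fingers close. It gives the time, the measured TCP pose, the force and the opening at its end, in the units of the state.
- r.get_obs(): the state, without advancing time (a new reading comes with each control period).
- r.grab_frame(name): name is "side" or "top" or "wrist"; returns the picture (480x640x3 uint8, red, green, blue); there is no depth.
- r.calibration(name): a dict with "K" (3x3 intrinsics, pixels), "origin" and "rotation" of the camera in the world; the wrist camera has in their place "T_tool_cam" (4x4, takes a point from camera to tool coordinates, whose origin is the TCP and whose axes are the flange's). Camera axes: x right, y up, looking along -z (the intrinsics and any distortion apply to the point x, -y, -z); pixel columns grow to the right and rows downward; lengths in m; the calibration is good to about 2 mm. The wrist camera is an equidistant fisheye: a pixel r from the principal point sees the ray r / f radians off the axis. A picture is of the moment at which its call begins: read the wrist's pose just before it. calibration takes no time and is no camera call.
- r.hand_in(): hands the job in, once; it reports no verdict.
The state is a dict: "clock": time; "joints": joint angles; "qvel": joint speeds; "tau": joint torques, N m; "tcp_pos": TCP position; "orientation": TCP orientation; "contact_force": force on the tool from outside, world axes, zero at the start; "moment": the same for the moment, N m; "grip_width": finger opening in m.
Only numpy, scipy, OpenCV 4.12 (cv2) and the standard library are available. Lean on these libraries where they do the work, as an engineer would, in place of code of your own. Each camera call takes 0.05 s, during which the arm holds its last target.

TASK

The grey instrument case standing on the bench has two draw latches on its top; one is already fastened, the other is still open. Fasten the open one: hook its claw over the keeper on the lid, then swing its lever back and down over centre until it lies flat and holds the claw tight by itself. Leave the bottle, beaker, dropper rack and meter around the case where they stand.

Things in the scene. Friction and masses are not known exactly. Their poses are not given: they have to be found in the camera images.
- case: Grey hard case standing fixed on its hinge edge: 380 along its y, 150 thick along x, flat top face at z = 230. Origin: centre of its underside; z up, x from the base shell (robot side) to the lid (far side); seam at x = +25. Black handle on top: y -60 to +60, x -33 to -17, 40 high. The open latch lies along x at y = -120 (robot's right), a fastened one, a fixed copy, at y = +120.
- lever_pivot (a point): Hinge axis of the open latch's lever, along case y: at case x = 0, y = -120, 17 above the case top. The frame turns with the lever.
- lever_tip (a point): Middle of the lever's free end, 66 from the pivot. Lever: steel channel 25 wide, its 3 thick web 36 to 58 from the pivot, then a slightly raised lip. The web's outer face (pushed on to shut it; it looks to the lid when upright, up when shut) stands 7 off the line through the pivot. Nearer the pivot are only two side flanges, the claw's arm between them.
- lever (a joint): Lever angle, rad: 0 = shut, lying flat, pointing to case -x, web's outer face 24 above the case top; 1.57 = upright; range 0 to 2.1 (leaning to the lid). Friction (0.04 N m) holds it where it is left, but it follows when the claw is led. Starts at 0.5 to 1.1.
- claw_pin (a point): Pin that joins the claw's arm to the lever: in the lever's own frame 15 towards -x and 3 below the pivot. So with the lever shut it is at case x = -15, 14 above the case top, past dead centre; it goes round with the lever. The frame turns with the claw.
- link (a joint): Claw angle against the lever, rad: claw elevation above horizontal = this minus the lever angle (0 and 0: lever shut, claw level, pointing to case +x). Range -0.3 to 2.7. Stiff rivet (0.013 N m): raised over about 0.7 the claw stays up and turns with the lever; lower, its weight (0.017 N m when level) drops it and keeps it down. Starts at 2.45 to 2.65: claw about upright.
- claw: Steel claw. Origin: claw pin; x runs along it to the hook, z its upper side. From x = 26 to 66 a plate 22 wide (along the hinge axis), z -2 to +2, free on both sides to be pinched across its width. At the end a hook 22 wide, x 62 (inner face) to 66, turns down to z = -9. The claw can stretch along x against a spring, 4 N per mm, up to 7.
- claw_hook (a point): Middle of the lower edge of the claw's hook, at x = 64, z = -9 in the claw's frame.
- keeper: Keeper on the lid: steel upstand x -4 to 0, z 0 to 11, 20 wide along y, on a plate 2 high, x -15 to +7. Axes as the case's. Origin: on the case top below the upstand's far (+x) face, behind which the claw hooks; at case x = +50, y = -120. Hooked, the claw is slack above a lever angle of about 0.85 and stretched about 3 when shut.
- reagent_bottle: Brown bottle with an orange cap, 72 across, 180 high, loose beyond the case. Origin: centre of its foot.
- beaker: Glass beaker, 74 across, 95 high, loose beyond the case. Origin: centre of its foot.
- dropper_rack: White tray 60 x 130 x 45 high with four dropper bottles (90 high in all), loose on the robot's right of the case. Origin: centre of its underside.
- bench_meter: White wedge-shaped bench meter 150 x 190, 75 high, loose, 1.2 kg, on the robot's left. Origin: centre of its underside.

How it is judged:
On the way:
1. the claw is hooked: the lower edge of its hook is behind the keeper's far face and below its top, with the lever not yet shut (x of claw_hook in the frame of keeper between 0 and 0.025 m and z of claw_hook in the frame of keeper below 0.0095 m and value of joint lever above 0.4 rad), for 0.1 s.
At the end, for the whole second after the job is handed in: The lever lies flat (within 0.12 rad of shut) and still, and the claw's hook is behind the keeper, its lower edge at least 1.5 mm below the keeper's top, pulling on it with more than 4 N (value of joint lever below 0.12 rad and x of claw_hook in the frame of keeper between 0 and 0.006 m and z of claw_hook in the frame of keeper below 0.0095 m and contact force between claw and keeper above 4 N and velocity of joint lever between -0.05 and 0.05 rad/s); the robot touches nothing.
It fails at once if a bystander (bottle, beaker, dropper rack, meter) was shifted by more than 30 mm or knocked over (distance of any of reagent_bottle, beaker, dropper_rack, bench_meter from where it was at the start of the episode above 0.03 m or angle between any of reagent_bottle, beaker, dropper_rack's own z axis and vertical above 0.5 rad).
It also fails if it takes over 48 s, if anything falls off the work surface, if the arm or the gripper's body presses on something with over 40 N, if the wrist force passes 120 N, or if a joint passes its speed limit or range.

## Working session

There is one attempt and no reset: what is moved stays moved. The work goes in short steps, Python scripts to look and compute and a shell command to move; the robot and the scene stay as the last step left them, time stands still between calls to the robot, and variables do not carry over. Pictures are saved under pics/ and viewed, and the job is handed in when it is done.

```bash
ls; mkdir -p pics
python3 - <<'E'
from bench import r
import cv2
print(r.get_obs()); print(r.grasp_offset)
for n in ("side","top","wrist"):
    print(n,r.calibration(n))
    cv2.imwrite(f"pics/{n}0.png",r.grab_frame(n)[:,:,::-1])
E
```

```text
pics
{'clock': 0.0, 'joints': array([-1.21710168,  0.47780078,  0.02235665,  1.55646709, -0.01151334,
        1.10930057, -0.08309257]), 'qvel': array([ 4.04830824e-04,  3.72220899e-04,  1.04961419e-03,  9.70328965e-05,
        5.70476217e-04,  1.52255386e-03, -7.11355050e-04]), 'tau': array([-5.51400117e-04, -5.96452117e+01,  1.60792306e+00, -2.81198001e+01,
        1.25671917e-02,  9.49886598e-03, -9.33218388e-06]), 'tcp_pos': array([0.30050213, 0.60374828, 0.23031899]), 'orientation': array([-7.18877902e-01, -3.05793692e+00,  2.86529234e-03]), 'contact_force': array([-0.15723229,  0.04308924,  1.20399584]), 'moment': array([-2.51906299e-02,  7.23003968e-03, -4.80439931e-06]), 'grip_width': 0.08530416150204403}
0.0187
side {'K': array([[523.50089165,   0.        , 319.62485074],
       [  0.        , 523.50089165, 247.58532222],
       [  0.        ,   0.        ,   1.        ]]), 'origin': array([ 0.13125817, -0.70798447,  1.26694962]), 'rotation': array([ 0.64890841, -0.18764885, -0.48202761])}
top {'K': array([[536.08007096,   0.        , 325.74318581],
       [  0.        , 536.08007096, 240.38919129],
       [  0.        ,   0.        ,   1.        ]]), 'origin': array([0.29703687, 0.05376487, 1.54202252]), 'rotation': array([ 0.16954197, -0.1726849 , -1.56839101])}
wrist {'K': array([[371.64829954,   0.        , 317.15642706],
       [  0.        , 371.64829954, 237.16476868],
       [  0.        ,   0.        ,   1.        ]]), 'T_tool_cam': array([[-5.72146359e-04,  9.50721411e-01,  3.10045918e-01,
         7.88721446e-02],
       [ 9.99999197e-01,  8.94582852e-04, -8.97780475e-04,
         6.51644027e-04],
       [-1.13090088e-03,  3.10045156e-01, -9.50721159e-01,
        -1.43534929e-01],
       [ 0.00000000e+00,  0.00000000e+00,  0.00000000e+00,
         1.00000000e+00]])}
```

View pics/side0.png

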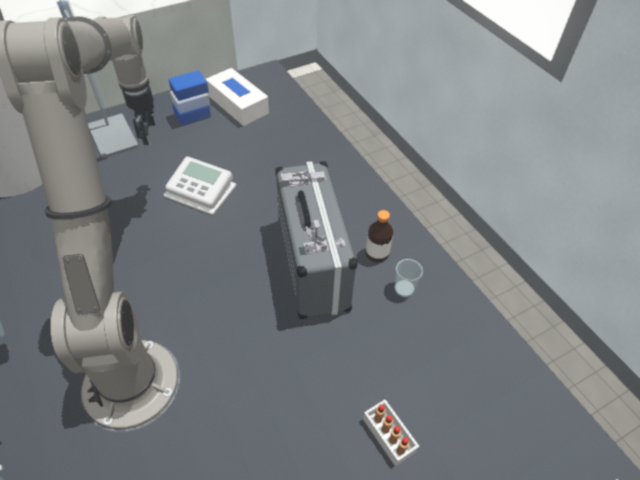

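View pics/top0.png

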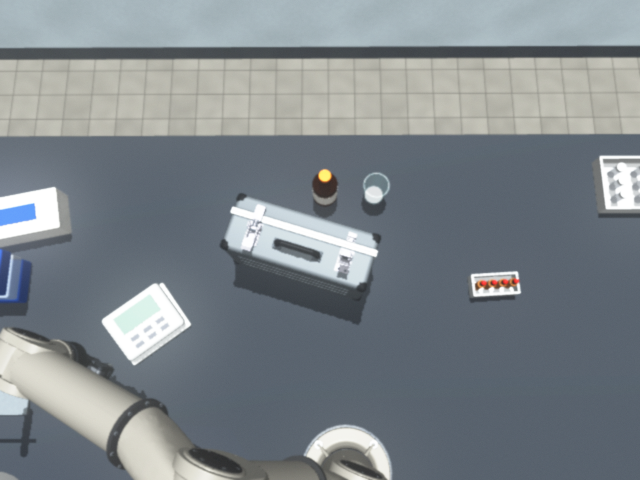

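View pics/wrist0.png

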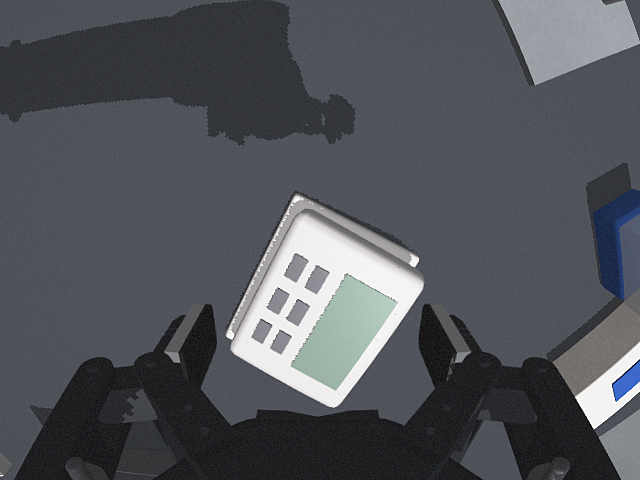

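Run:
```python
import cv2
a=cv2.imread("pics/side0.png")[150:330,260:370]
cv2.imwrite("pics/side0c.png",cv2.resize(a[:130],None,fx=6,fy=4.6,interpolation=cv2.INTER_CUBIC))
a=cv2.imread("pics/top0.png")[185:300,215:390]
cv2.imwrite("pics/top0c.png",cv2.resize(a,None,fx=4.5,fy=4.5,interpolation=cv2.INTER_CUBIC))
```

```text
(no output)
```

View pics/side0c.png

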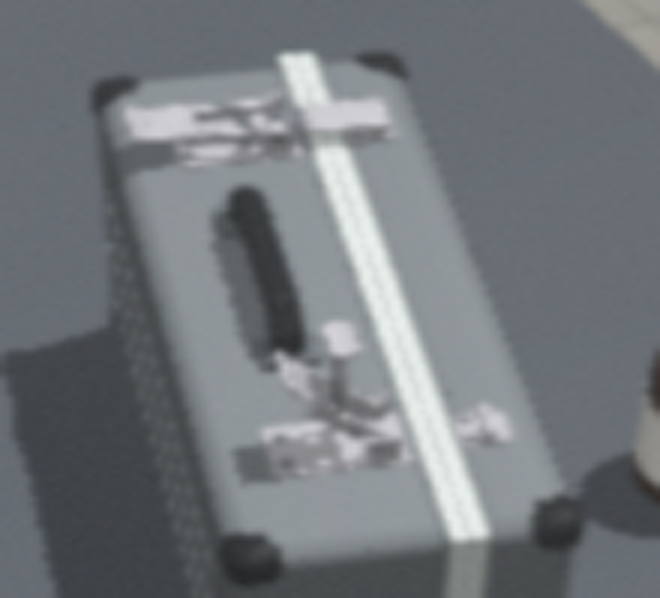

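View pics/top0c.png

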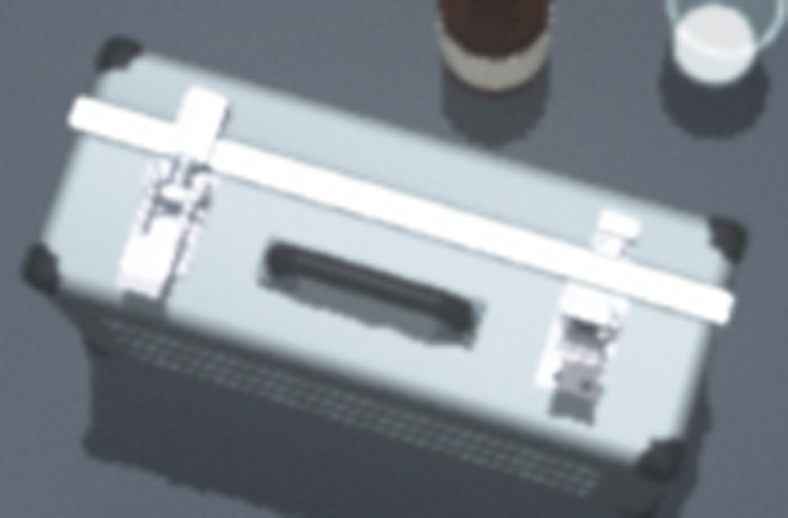

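```bash
cat > h.py <<'E'
import numpy as np, cv2
from scipy.spatial.transform import Rotation as R
from scipy.optimize import least_squares
from bench import r
def proj(name,P,obs=None):
    P=np.atleast_2d(P); c=r.calibration(name); K=c["K"]
    if name=="wrist":
        Rt=R.from_rotvec(obs["orientation"]).as_matrix(); T=c["T_tool_cam"]
        q=((P-obs["tcp_pos"])@Rt-T[:3,3])@T[:3,:3]
    else:
        q=(P-c["origin"])@R.from_rotvec(c["rotation"]).as_matrix()
    v=np.c_[q[:,0],-q[:,1],-q[:,2]]
    if name=="wrist":
        rho=np.hypot(v[:,0],v[:,1]); th=np.arctan2(rho,v[:,2]); s=(th/rho)[:,None]*v[:,:2]
    else: s=v[:,:2]/v[:,2:]
    return s*[K[0,0],K[1,1]]+[K[0,2],K[1,2]]
def casepts(p,L):
    x,y,a=p; L=np.atleast_2d(L); c,s=np.cos(a),np.sin(a)
    return np.c_[x+c*L[:,0]-s*L[:,1], y+s*L[:,0]+c*L[:,1], L[:,2]]
E
python3 - <<'E'
from h import *
t=np.array([[120,55],[728,240],[41,266],[662,458]])/4.5+[215,185]
s=np.array([[115,92],[383,66],[250,558],[557,522]])/[6,4.6]+[260,150]
Lt=np.array([[70,185,228],[70,-185,228],[-70,185,228],[-70,-185,228]])/1e3
Ls=np.array([[-70,185,228],[70,185,228],[-70,-185,228],[70,-185,228]])/1e3
f=lambda p:np.r_[(proj("top",casepts(p,Lt))-t).ravel(),(proj("side",casepts(p,Ls))-s).ravel()]
o=least_squares(f,[.5,.1,-.3]);print(o.x,o.fun.round(1))
print(casepts(o.x,[[0,-.12,.247],[.05,-.12,.23],[0,.12,.247]]))
E
```

```text
[ 0.58847828  0.11201721 -0.30902386] [-0.7 -3.6  3.  -2.5 -1.8  0.5  1.8  2.  -2.9 -1.2  0.3 -1.5 -3.   0.8
  1.6  0.2]
[[ 0.55198282 -0.00229849  0.247     ]
 [ 0.59961436 -0.01750494  0.23      ]
 [ 0.62497375  0.22633292  0.247     ]]
```

```bash
cat >> h.py <<'E'
def go(tgt,yaw,tilt=None):
    """print rows numbers: tool x at world angle yaw, tool z down"""
    o=r.get_obs(); R0=R.from_rotvec(o["orientation"]).as_matrix()
    x=np.array([np.cos(yaw),np.sin(yaw),0]); z=np.array([0,0,-1.]); y=np.cross(z,x)
    R1=np.c_[x,y,z]
    w=R.from_matrix(R0.T@R1).as_rotvec()/np.pi; d=R0.T@(np.array(tgt)-o["tcp_pos"])/.2
    print("t",round(o["clock"],2),"tcp",o["tcp_pos"].round(4),"turn",w.round(4),"shift",d.round(3),"F",o["contact_force"].round(1))
E
python3 - <<'E'
from h import *
go([.552,-.002,.40],np.pi-.309)
E
```

```text
t 0.15 tcp [0.3006 0.6039 0.2306] turn [-0.0004 -0.     -0.0486] shift [-2.475 -2.153 -0.844] F [ 0.6  0.4 -0.8]
```

```bash
python3 -m jog '[0,0,0,-0.1,-0.1,-0.3,0, 0,0,0,-0.3,-0.25,-0.5,0, 0,0,0,-0.5,-0.45,-0.6,0, 0,0,0,-0.7,-0.6,-0.7,0, 0,0,-0.02,-0.85,-0.8,-0.8,0, 0,0,-0.04,-1,-0.98,-0.84,0]'
python3 - <<'E'
from h import *
go([.552,-.002,.40],np.pi-.309)
E
```

```text
clock: 0.75
tcp_pos: [0.3831, 0.3756, 0.3888]
orientation: [0.522, 3.098, -0.001]
contact_force: [0.3, -0.4, 0.6]
grip_width: 0.0002
t 0.75 tcp [0.3831 0.3756 0.3888] turn [-0.0001  0.0001 -0.0078] shift [-1.416 -1.507 -0.055] F [ 0.3 -0.4  0.6]
```

```bash
python3 -m jog '[0,0,0,-0.2,-0.2,-0.05,0, 0,0,0,-0.4,-0.4,-0.05,0, 0,0,0,-0.6,-0.6,-0.05,0, 0,0,0,-0.75,-0.8,-0.05,0, 0,0,0,-0.93,-1,-0.05,0, 0,0,0,-0.93,-1,-0.05,0]'
python3 - <<'E'
from h import *
go([.552,-.002,.40],np.pi-.309)
E
```

```text
clock: 1.35
tcp_pos: [0.4943, 0.1206, 0.3991]
orientation: [0.531, 3.095, -0.002]
contact_force: [0.5, 0.6, -1.0]
grip_width: 0.0001
t 1.35 tcp [0.4943 0.1206 0.3991] turn [-0.0003  0.0004 -0.0097] shift [-0.476 -0.482 -0.004] F [ 0.5  0.6 -1. ]
```

```bash
python3 -m jog '[0,0,-0.01,-0.2,-0.2,0,0, 0,0,-0.01,-0.35,-0.35,0,0, 0,0,-0.01,-0.476,-0.482,0,0, 0,0,-0.01,-0.476,-0.482,0,0, 0,0,-0.01,-0.476,-0.482,0,0]'
python3 - <<'E'
from h import *
go([.552,-.002,.40],np.pi-.309)
o=r.get_obs()
im=r.grab_frame("wrist"); cv2.imwrite("pics/w1.png",im[:,:,::-1])
print(repr(o["tcp_pos"]),repr(o["orientation"]))
E
```

```text
clock: 1.85
tcp_pos: [0.5519, -0.0027, 0.3989]
orientation: [0.486, 3.104, -0.002]
contact_force: [-0.1, 0.4, 0.8]
grip_width: 0.0
t 1.85 tcp [ 0.5519 -0.0027  0.3989] turn [-0.0004  0.0001 -0.0004] shift [ 0.     0.004 -0.006] F [-0.1  0.4  0.8]
array([ 0.55186464, -0.00273472,  0.39885473]) array([ 4.85516955e-01,  3.10370575e+00, -1.98743018e-03])
```

View pics/w1.png

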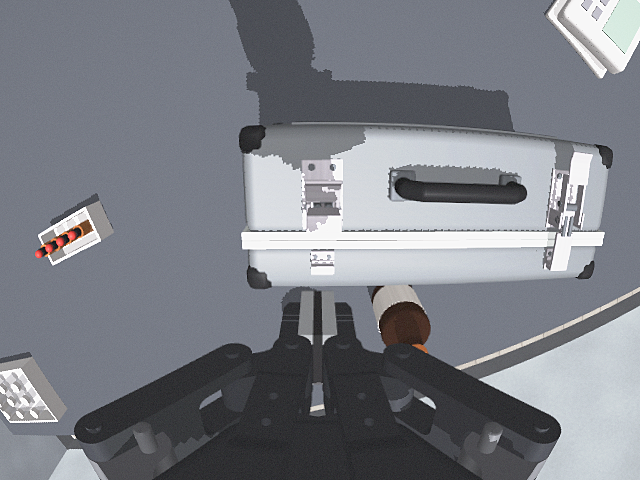

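Run:
```python
from h import *
o=dict(tcp_pos=np.array([ 0.55186464, -0.00273472,  0.39885473]),orientation=np.array([ 4.85516955e-01,  3.10370575e+00, -1.98743018e-03]))
p=[.58848,.11202,-.30902]
L=np.array([[25,190,230],[25,-190,230],[-35,-120,230],[57,-130,232],[57,-110,232],[35,-120,232],[-25,-60,270],[-25,60,270],[0,-120,247]])/1e3
P=proj("wrist",casepts(p,L),o); print(P.round(1))
im=cv2.imread("pics/w1.png")
for q in P: cv2.circle(im,tuple(int(v) for v in q.round()),1,(0,0,255),-1)
cv2.imwrite("pics/w1c.png",cv2.resize(im[110:300,230:430],None,fx=3.9,fy=3.1,interpolation=cv2.INTER_CUBIC))
```

```text
[[598.  238.2]
 [239.1 239.2]
 [316.9 171.6]
 [306.1 273.1]
 [328.1 273.1]
 [317.  250.4]
 [396.2 192.8]
 [531.3 197. ]
 [316.9 216.7]]
```

View pics/w1c.png

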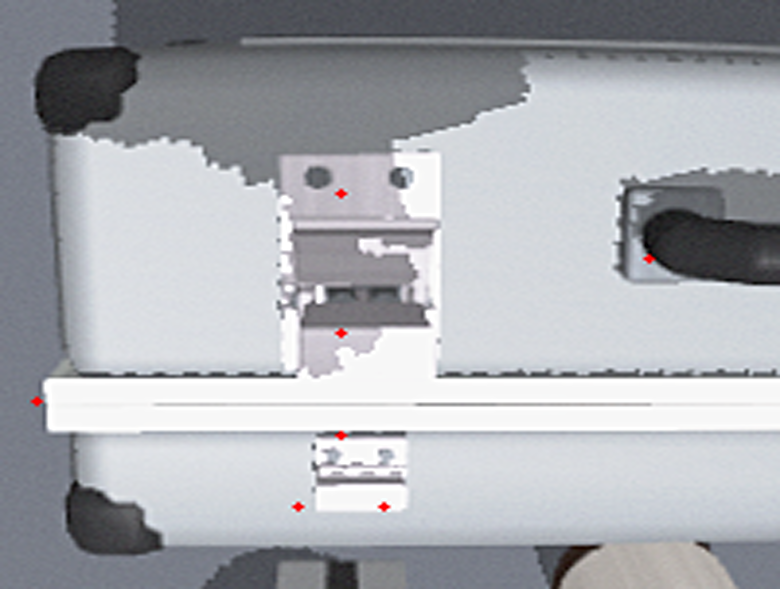

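Run:
```python
from h import *
im=cv2.imread("pics/w1.png")
cv2.imwrite("pics/w1d.png",cv2.resize(im[120:300,380:620],None,fx=3.3,fy=3.3,interpolation=cv2.INTER_CUBIC))
```

```text
(no output)
```

View pics/w1d.png

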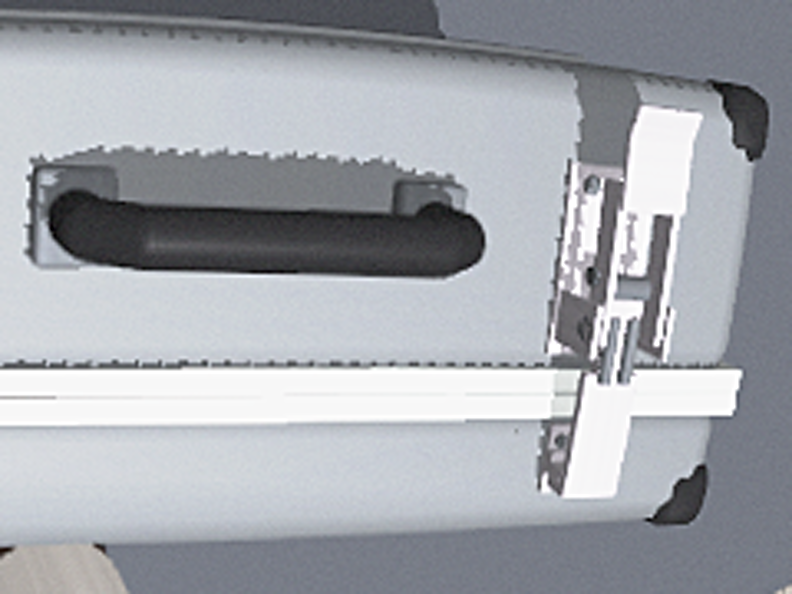

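Run:
```python
from h import *
o=dict(tcp_pos=np.array([ 0.55186464, -0.00273472,  0.39885473]),orientation=np.array([ 4.85516955e-01,  3.10370575e+00, -1.98743018e-03]))
L=np.array([[57,-130,232],[57,-110,232],[51,109,246],[51,131,246]])/1e3
px=np.r_[np.array([[315,510],[407,510]])/[3.9,3.1]+[230,110],np.array([[567,496],[627,494]])/3.3+[380,120]]
f=lambda p:(proj("wrist",casepts(p,L),o)-px).ravel()
s=least_squares(f,[.588,.112,-.309]);print(s.x,s.fun.round(1))
f2=lambda p:(proj("wrist",casepts(p,L+[0,0,p[3]]),o)-px).ravel()
s2=least_squares(f2,[.588,.112,-.309,0]);print(s2.x,s2.fun.round(1))
for p in (s.x,):
  print(proj("wrist",casepts(p,np.array([[-25,-60,270],[-25,60,270],[25,-190,232],[25,190,232],[0,-120,247]])/1e3),o).round(1))
  print(casepts(p,[[0,-.12,.247],[.05,-.12,.23]]))
```

```text
[ 0.59212911  0.11761269 -0.31217921] [ 2.2 -0.   0.5 -0.  -1.  -0.4 -3.2 -0.5]Traceback (most recent call last):
  File "<stdin>", line 8, in <module>
    return func(*args, **kwargs)
    vector_fun = VectorFunction(
        fun_wrapped,
    ...<6 lines>...
        workers=workers
    )
    self._update_fun()
    ~~~~~~~~~~~~~~~~^^
    self.f = self.fun_wrapped(xp_copy(self.x))
             ~~~~~~~~~~~~~~~~^^^^^^^^^^^^^^^^^
    return np.atleast_1d(self.fun(x))
                         ~~~~~~~~^^^
    return self.f(x, *self.args, **self.kwargs)
           ~~~~~~^^^^^^^^^^^^^^^^^^^^^^^^^^^^^^
  File "<stdin>", line 7, in <lambda>
  File "h.py", line 18, in casepts
    x,y,a=p; L=np.atleast_2d(L); c,s=np.cos(a),np.sin(a)
    ^^^^^
ValueError: too many values to unpack (expected 3)
```

```bash
cat >> h.py <<'E'
CP=np.array([.5918,.1165,-.3122])
def lat(th,lk,off=CP):
    c,s=np.cos(th),np.sin(th)
    lev=lambda a,b:np.array([-a*c+b*s, -.12, .247+a*s+b*c]) # a along lever, b outward
    tip=lev(.066,.007); web=lev(.047,.007); pin=lev(.015,-.003)
    f=lk-th
    cl=lambda x,z:pin+np.array([x*np.cos(f)-z*np.sin(f),0,x*np.sin(f)+z*np.cos(f)])
    return dict(tip=tip,web=web,pin=pin,hook=cl(.064,-.009),end=cl(.066,.002))
E
python3 - <<'E'
from h import *
o=dict(tcp_pos=np.array([ 0.55186464, -0.00273472,  0.39885473]),orientation=np.array([ 4.85516955e-01,  3.10370575e+00, -1.98743018e-03]))
for th in (.5,.7,.9,1.1):
  for lk in (2.45,2.65):
    d=lat(th,lk); L=np.array([d['tip']+[0,.0125,0],d['tip']-[0,.0125,0],d['hook'],d['end']])
    print(th,lk,(proj("wrist",casepts(CP,L),o)-[230,110]).round(1).tolist(), ((proj("wrist",casepts(CP,L),o)-[230,110])*[3.9,3.1]).round().tolist())
E
```

```text
0.5 2.45 [[112.7, 46.9], [76.5, 46.7], [95.3, 90.5], [95.4, 72.7]] [[439.0, 145.0], [298.0, 145.0], [372.0, 281.0], [372.0, 225.0]]
0.5 2.65 [[112.7, 46.9], [76.5, 46.7], [95.3, 70.3], [95.2, 53.3]] [[439.0, 145.0], [298.0, 145.0], [372.0, 218.0], [371.0, 165.0]]
0.7 2.45 [[113.5, 61.1], [76.2, 60.9], [95.3, 113.9], [95.4, 96.5]] [[443.0, 189.0], [297.0, 189.0], [372.0, 353.0], [372.0, 299.0]]
0.7 2.65 [[113.5, 61.1], [76.2, 60.9], [95.4, 93.3], [95.4, 75.4]] [[443.0, 189.0], [297.0, 189.0], [372.0, 289.0], [372.0, 234.0]]
0.9 2.45 [[114.1, 78.5], [75.9, 78.4], [95.2, 136.9], [95.4, 121.4]] [[445.0, 243.0], [296.0, 243.0], [371.0, 424.0], [372.0, 376.0]]
0.9 2.65 [[114.1, 78.5], [75.9, 78.4], [95.4, 117.7], [95.5, 100.2]] [[445.0, 243.0], [296.0, 243.0], [372.0, 365.0], [373.0, 311.0]]
1.1 2.45 [[114.4, 98.2], [75.7, 98.1], [95.0, 157.5], [95.2, 145.1]] [[446.0, 304.0], [295.0, 304.0], [370.0, 488.0], [371.0, 450.0]]
1.1 2.65 [[114.4, 98.2], [75.7, 98.1], [95.2, 141.3], [95.4, 125.8]] [[446.0, 304.0], [295.0, 304.0], [371.0, 438.0], [372.0, 390.0]]
```

```bash
cat >> h.py <<'E'
CP=np.array([.5915,.1155,-.3122])
def gc(x,h,y=-120): go(casepts(CP,np.array([x,y,230+h])/1e3)[0],np.pi+CP[2])
E
python3 - <<'E'
from h import *
gc(-78,90);gc(-78,38); gc(0,17)
E
```

```text
t 1.9 tcp [ 0.5517 -0.0012  0.3989] turn [-0.0003  0.0001  0.0014] shift [0.38  0.019 0.394] F [-0.2  0.6  0.4]
t 1.9 tcp [ 0.5517 -0.0012  0.3989] turn [-0.0003  0.0001  0.0014] shift [0.38  0.019 0.654] F [-0.2  0.6  0.4]
t 1.9 tcp [ 0.5517 -0.0012  0.3989] turn [-0.0003  0.0001  0.0014] shift [-0.01   0.017  0.759] F [-0.2  0.6  0.4]
```

```bash
python3 -m jog '[0,0,0,0.2,0.01,0.05,0, 0,0,0,0.38,0.015,0.15,0, 0,0,0,0.38,0.015,0.38,0, 0,0,0,0.38,0.015,0.58,0, 0,0,0,0.38,0.015,0.65,0, 0,0,0,0.38,0.015,0.65,0]'
python3 - <<'E'
from h import *
gc(-78,38)
im=r.grab_frame("wrist"); cv2.imwrite("pics/w2.png",im[:,:,::-1])
E
```

```text
clock: 2.5
tcp_pos: [0.478, 0.0261, 0.2668]
orientation: [-0.476, -3.101, 0.004]
contact_force: [-0.6, 0.7, -0.2]
grip_width: -0.0002
t 2.5 tcp [0.478  0.0261 0.2668] turn [-0.0009 -0.0013  0.0025] shift [-0.013 -0.    -0.006] F [-0.6  0.7 -0.2]
```

View pics/w2.png

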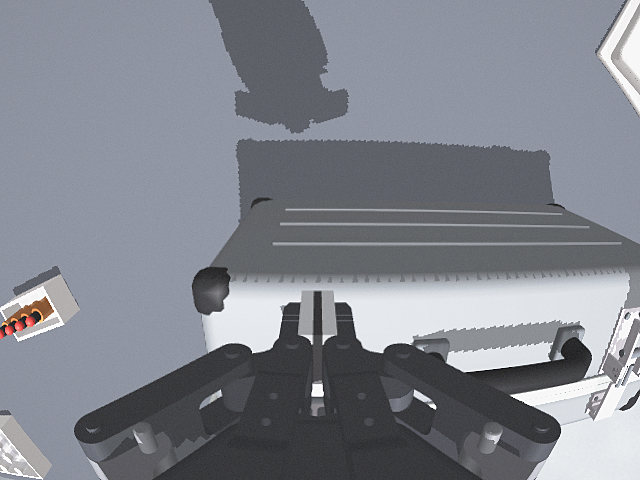

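```bash
python3 -m jog '[0,0,0,-0.08,0,0,0, 0,0,0,-0.14,0,0,0, 0,0,0,-0.19,0,-0.02,0, 0,0,0,-0.24,0,-0.04,0, 0,0,0,-0.29,0,-0.06,0, 0,0,0,-0.33,0,-0.08,0, 0,0,0,-0.33,0,-0.08,0]'
python3 - <<'E'
from h import *
gc(-12,54)
for n in ("side","top"):
  im=r.grab_frame(n)[:,:,::-1]
  c=im[195:275,270:370] if n=="side" else im[215:295,290:390]
  cv2.imwrite(f"pics/{n}3.png",cv2.resize(c,None,fx=7,fy=7,interpolation=cv2.INTER_CUBIC))
E
```

```text
clock: 3.25
tcp_pos: [0.5439, 0.0055, 0.2851]
orientation: [0.479, 3.105, -0.002]
contact_force: [-0.2, -0.4, -0.7]
grip_width: -0.0002
t 3.25 tcp [0.5439 0.0055 0.2851] turn [-0.0004  0.0002  0.002 ] shift [ 0.002 -0.003  0.005] F [-0.2 -0.4 -0.7]
```

View pics/side3.png

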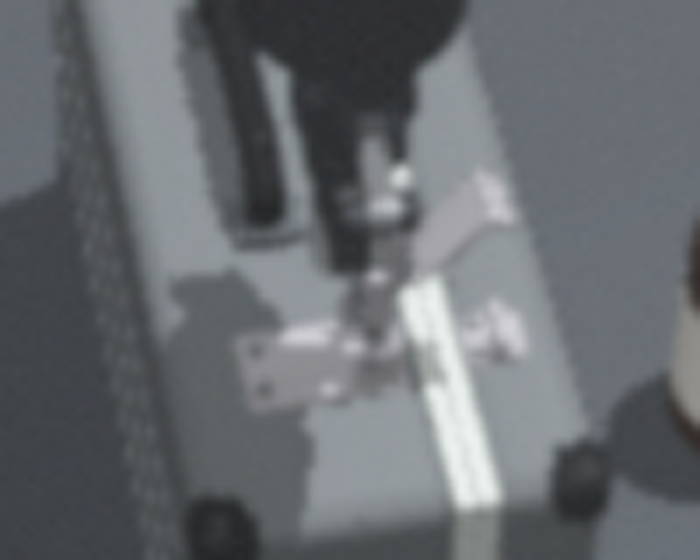

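View pics/top3.png

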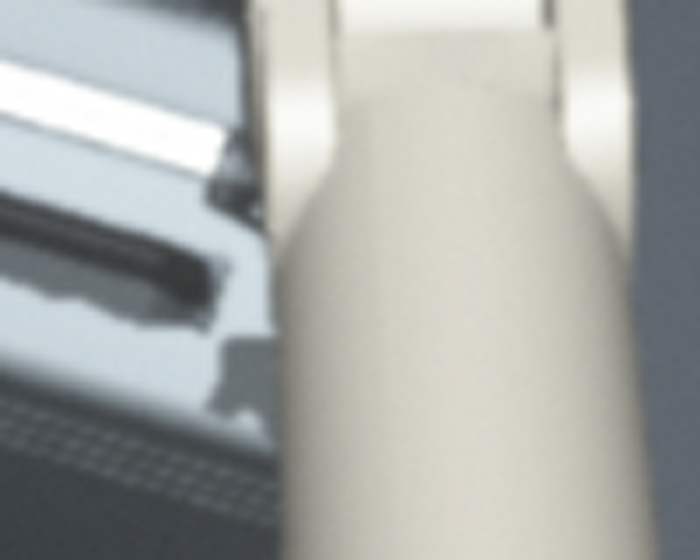

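```bash
python3 -m jog '[0,0,0,-0.02,0,0,0, 0,0,0,-0.04,0,0,0, 0,0,0,-0.06,0,0,0, 0,0,0,-0.08,0,0,0, 0,0,0,-0.08,0,0,0]'
python3 - <<'E'
from h import *
gc(4,54)
for n in ("side",):
  im=r.grab_frame(n)[:,:,::-1]
  c=im[195:275,270:370] if n=="side" else im[215:295,290:390]
  cv2.imwrite(f"pics/{n}4.png",cv2.resize(c,None,fx=7,fy=7,interpolation=cv2.INTER_CUBIC))
E
```

```text
clock: 3.85
tcp_pos: [0.5583, 0.0009, 0.2843]
orientation: [-0.478, -3.104, 0.003]
contact_force: [0.2, -0.0, 0.5]
grip_width: 0.0001
t 3.85 tcp [0.5583 0.0009 0.2843] turn [-0.0006 -0.0003  0.0021] shift [-0.002 -0.004  0.002] F [ 0.2 -0.   0.5]
```

View pics/side4.png

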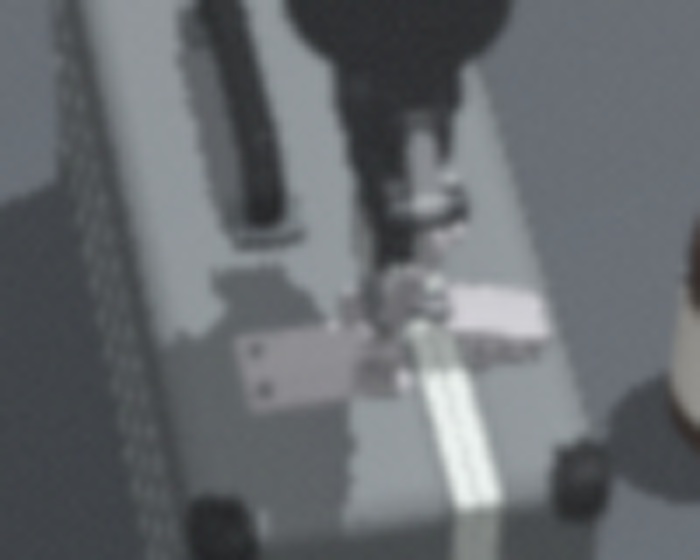

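```bash
python3 -m jog '[0,0,0,-0.01,0,0,0, 0,0,0,-0.02,0,0,0, 0,0,0,-0.02,0,0,0, 0,0,0,-0.02,0,0,0, 0,0,0,-0.02,0,0,0]'
python3 - <<'E'
from h import *
gc(4,54)
for n in ("side",):
  im=r.grab_frame(n)[:,:,::-1]
  c=im[195:275,270:370] if n=="side" else im[215:295,290:390]
  cv2.imwrite(f"pics/{n}5.png",cv2.resize(c,None,fx=7,fy=7,interpolation=cv2.INTER_CUBIC))
E
```

```text
clock: 4.4
tcp_pos: [0.5619, -0.0003, 0.2843]
orientation: [-0.478, -3.104, 0.002]
contact_force: [-1.1, 0.8, -0.4]
grip_width: -0.0001
t 4.4 tcp [ 5.619e-01 -3.000e-04  2.843e-01] turn [-0.0006 -0.0003  0.0021] shift [ 0.017 -0.004  0.002] F [-1.1  0.8 -0.4]
```

View pics/side5.png

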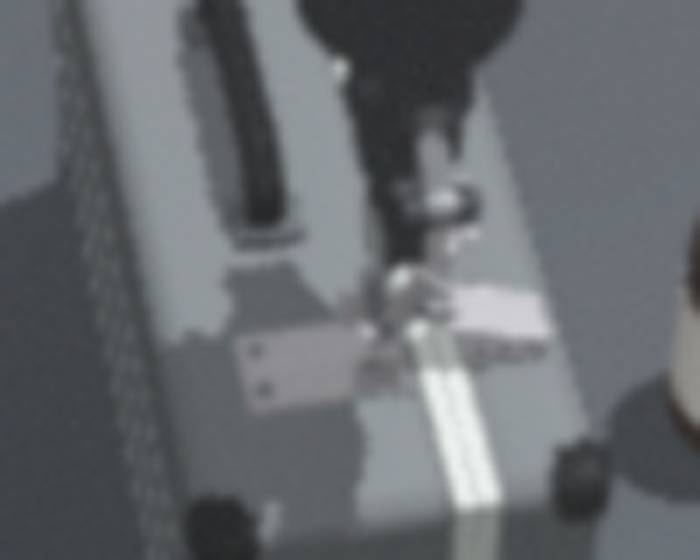

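Run:
```python
from h import *
for th in (1.8,2.0,2.1):
  for f in (-.4,-.2,.2,.4,.6):
    d=lat(th,f+th); L=np.array([d['end']+[0,.011,0],d['end']-[0,.011,0],d['hook'],d['tip']])
    print(th,f,((proj("side",casepts(CP,L))-[270,195])*7).round().tolist())
```

```text
1.8 -0.4 [[524.0, 292.0], [537.0, 339.0], [512.0, 334.0], [429.0, 201.0]]
1.8 -0.2 [[535.0, 269.0], [549.0, 315.0], [529.0, 312.0], [429.0, 201.0]]
1.8 0.2 [[537.0, 222.0], [551.0, 268.0], [543.0, 265.0], [429.0, 201.0]]
1.8 0.4 [[528.0, 200.0], [542.0, 247.0], [539.0, 243.0], [429.0, 201.0]]
1.8 0.6 [[511.0, 182.0], [525.0, 229.0], [529.0, 222.0], [429.0, 201.0]]
2.0 -0.4 [[532.0, 292.0], [545.0, 338.0], [520.0, 333.0], [462.0, 207.0]]
2.0 -0.2 [[543.0, 268.0], [557.0, 315.0], [537.0, 311.0], [462.0, 207.0]]
2.0 0.2 [[545.0, 221.0], [560.0, 268.0], [551.0, 265.0], [462.0, 207.0]]
2.0 0.4 [[536.0, 200.0], [550.0, 247.0], [548.0, 242.0], [462.0, 207.0]]
2.0 0.6 [[519.0, 181.0], [533.0, 228.0], [537.0, 222.0], [462.0, 207.0]]
2.1 -0.4 [[535.0, 292.0], [549.0, 338.0], [524.0, 334.0], [477.0, 212.0]]
2.1 -0.2 [[547.0, 268.0], [561.0, 315.0], [541.0, 311.0], [477.0, 212.0]]
2.1 0.2 [[549.0, 222.0], [564.0, 268.0], [555.0, 265.0], [477.0, 212.0]]
2.1 0.4 [[540.0, 200.0], [554.0, 247.0], [552.0, 243.0], [477.0, 212.0]]
2.1 0.6 [[523.0, 181.0], [537.0, 228.0], [541.0, 222.0], [477.0, 212.0]]
```

```bash
python3 -m jog '[0,0,0,0.05,0,0,0, 0,0,0,0.05,0,-0.2,0, 0,0,0,0.05,0,-0.4,0, 0,0,0,-0.1,0,-0.42,0, 0,0,0,-0.29,0,-0.42,0, 0,0,0,-0.29,0,-0.42,0,0,0,0,-0.29,0,-0.42,0]'
python3 - <<'E'
from h import *
gc(65,52)
im=r.grab_frame("wrist")[:,:,::-1]
cv2.imwrite("pics/w6.png",im)
cv2.imwrite("pics/w6c.png",cv2.resize(im[150:330,230:430],None,fx=4,fy=3.3,interpolation=cv2.INTER_CUBIC))
E
```

```text
clock: 5.15
tcp_pos: [0.617, -0.0177, 0.3678]
orientation: [-0.479, -3.103, 0.003]
contact_force: [-0.0, -0.3, -0.2]
grip_width: 0.0
t 5.15 tcp [ 0.617  -0.0177  0.3678] turn [-0.0008 -0.0005  0.0019] shift [ 0.    -0.004  0.429] F [-0.  -0.3 -0.2]
```

View pics/w6c.png

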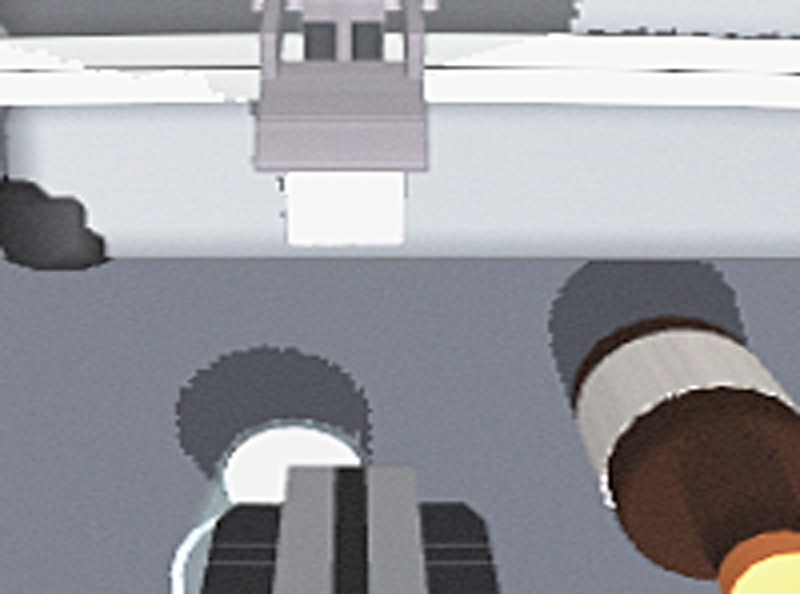

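```bash
python3 -m jog '[0,0,0,0,0,0.2,0, 0,0,0,0,0,0.38,0, 0,0,0,0.05,0,0.38,0, 0,0,0,0.1,0,0.38,0, 0,0,0,0.15,0,0.37,0, 0,0,0,0.19,0,0.37,0, 0,0,0,0.235,0,0.37,0, 0,0,0,0.235,0,0.37,0]'
python3 - <<'E'
from h import *
gc(18,65)
for n in ("side",):
  im=r.grab_frame(n)[:,:,::-1]
  c=im[195:275,270:370] if n=="side" else im[215:295,290:390]
  cv2.imwrite(f"pics/{n}7.png",cv2.resize(c,None,fx=7,fy=7,interpolation=cv2.INTER_CUBIC))
E
```

```text
clock: 6.0
tcp_pos: [0.5704, -0.0027, 0.2949]
orientation: [-0.477, -3.103, 0.001]
contact_force: [0.7, -0.0, 0.1]
grip_width: 0.0
t 6.0 tcp [ 0.5704 -0.0027  0.2949] turn [-0.0002 -0.0006  0.0023] shift [-0.009 -0.005 -0.   ] F [ 0.7 -0.   0.1]
```

View pics/side7.png

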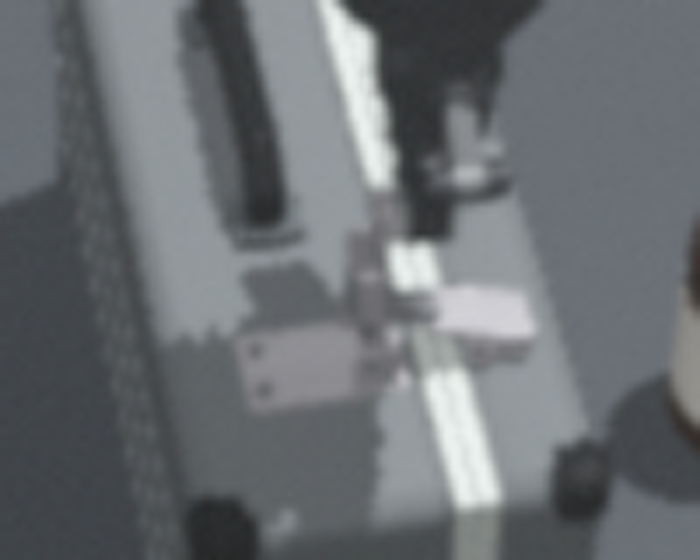

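```bash
python3 -m jog '[0,0,0,0.03,0,0,0, 0,0,0,0.06,0,0,0, 0,0,0,0.09,0,0.01,0, 0,0,0,0.125,0,0.02,0, 0,0,0,0.155,0,0.04,0, 0,0,0,0.155,0,0.04,0]'
python3 - <<'E'
from h import *
gc(-15,57)
for n in ("side",):
  im=r.grab_frame(n)[:,:,::-1]
  c=im[195:275,270:370] if n=="side" else im[215:295,290:390]
  cv2.imwrite(f"pics/{n}8.png",cv2.resize(c,None,fx=7,fy=7,interpolation=cv2.INTER_CUBIC))
E
```

```text
clock: 6.65
tcp_pos: [0.54, 0.0069, 0.286]
orientation: [-0.476, -3.101, 0.001]
contact_force: [-0.2, -0.1, 0.3]
grip_width: -0.0003
t 6.65 tcp [0.54   0.0069 0.286 ] turn [-0.0004 -0.0012  0.0025] shift [-0.003 -0.004 -0.005] F [-0.2 -0.1  0.3]
```

View pics/side8.png

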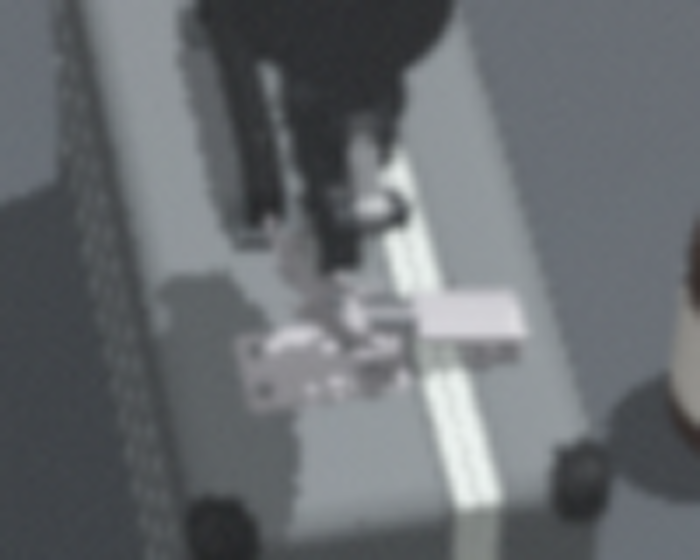

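Run:
```python
from h import *
for th in (.8,.9,1.0):
  for f in (-.3,-.2,-.1,0):
    d=lat(th,f+th); L=np.array([d['end']+[0,.011,0],d['end']-[0,.011,0],d['hook'],d['tip']])
    print(th,f,((proj("side",casepts(CP,L))-[270,195])*7).round().tolist(),(d['hook'][[0,2]]-[.05,.23]).round(4))
```

```text
0.8 -0.3 [[494.0, 297.0], [507.0, 344.0], [485.0, 339.0], [250.0, 246.0]] [-0.0041 -0.0018]
0.8 -0.2 [[499.0, 285.0], [512.0, 332.0], [493.0, 328.0], [250.0, 246.0]] [-0.0017  0.0041]
0.8 -0.1 [[502.0, 273.0], [515.0, 320.0], [499.0, 317.0], [250.0, 246.0]] [0.0002 0.0103]
0.8 0 [[503.0, 262.0], [517.0, 308.0], [503.0, 305.0], [250.0, 246.0]] [0.0014 0.0167]
0.9 -0.3 [[497.0, 295.0], [510.0, 341.0], [488.0, 337.0], [266.0, 236.0]] [-0.0032 -0.0006]
0.9 -0.2 [[501.0, 283.0], [515.0, 329.0], [495.0, 326.0], [266.0, 236.0]] [-0.0007  0.0053]
0.9 -0.1 [[504.0, 271.0], [518.0, 317.0], [501.0, 314.0], [266.0, 236.0]] [0.0011 0.0115]
0.9 0 [[506.0, 259.0], [519.0, 306.0], [506.0, 303.0], [266.0, 236.0]] [0.0023 0.0179]
1.0 -0.3 [[500.0, 292.0], [513.0, 339.0], [491.0, 335.0], [282.0, 228.0]] [-0.0021  0.0005]
1.0 -0.2 [[504.0, 280.0], [518.0, 327.0], [498.0, 323.0], [282.0, 228.0]] [0.0003 0.0065]
1.0 -0.1 [[507.0, 269.0], [521.0, 315.0], [504.0, 312.0], [282.0, 228.0]] [0.0022 0.0127]
1.0 0 [[509.0, 257.0], [522.0, 303.0], [509.0, 300.0], [282.0, 228.0]] [0.0034 0.019 ]
```

```bash
python3 -m jog '[0,0,0,0.03,0,0.015,0, 0,0,0,0.06,0,0.05,0, 0,0,0,0.085,0,0.09,0, 0,0,0,0.1,0,0.125,0, 0,0,0,0.107,0,0.155,0, 0,0,0,0.107,0,0.165,0, 0,0,0,0.107,0,0.165,0]'
python3 - <<'E'
from h import *
gc(-37,23)
for n in ("side",):
  im=r.grab_frame(n)[:,:,::-1]
  c=im[195:275,270:370] if n=="side" else im[215:295,290:390]
  cv2.imwrite(f"pics/{n}9.png",cv2.resize(c,None,fx=7,fy=7,interpolation=cv2.INTER_CUBIC))
E
```

```text
clock: 7.4
tcp_pos: [0.5189, 0.0133, 0.2538]
orientation: [-0.476, -3.099, 0.0]
contact_force: [-7.3, 0.5, 11.7]
grip_width: -0.0002
t 7.4 tcp [0.5189 0.0133 0.2538] turn [-0.0004 -0.0019  0.0024] shift [-0.003 -0.003  0.004] F [-7.3  0.5 11.7]
```

View pics/side9.png

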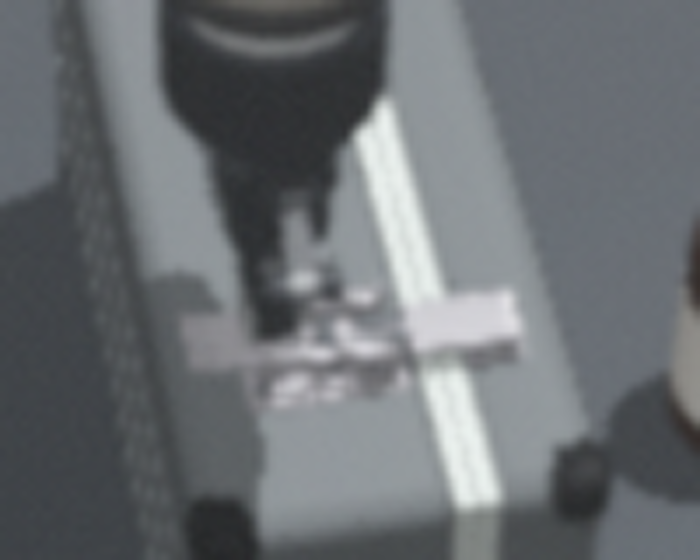

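```bash
python3 -m jog '[0,0,0,0.01,0,0.01,0, 0,0,0,0.01,0,0.015,0, 0,0,0,0.01,0,0.015,0]'; python3 -m jog '[0,0,0,0,0,-0.05,0, 0,0,0,0,0,-0.25,0, 0,0,0,0,0,-0.5,0, 0,0,0,0.1,0,-0.65,0, 0,0,0,0.1,0,-0.65,0, 0,0,0,0.1,0,-0.65,0]'
python3 - <<'E'
from h import *
gc(-37,23)
im=r.grab_frame("wrist")[:,:,::-1]
cv2.imwrite("pics/w10.png",im)
cv2.imwrite("pics/w10c.png",cv2.resize(im[180:310,220:420],None,fx=4,fy=4,interpolation=cv2.INTER_CUBIC))
im=r.grab_frame("side")[:,:,::-1]
cv2.imwrite(f"pics/side10.png",cv2.resize(im[160:275,270:370],None,fx=5,fy=5,interpolation=cv2.INTER_CUBIC))
d=lat(0,0); L=np.array([d['end']+[0.003,.011,0],d['end']+[.003,-.011,0],d['tip']])
print(((proj("side",casepts(CP,L))-[270,160])*5).round().tolist())
E
```

```text
clock: 7.75
tcp_pos: [0.5188, 0.0134, 0.2536]
orientation: [-0.478, -3.103, -0.002]
contact_force: [-3.7, -1.7, 20.4]
grip_width: -0.0005
clock: 8.35
tcp_pos: [0.5, 0.0194, 0.3839]
orientation: [-0.477, -3.104, -0.003]
contact_force: [0.6, 0.1, 0.0]
grip_width: 0.0001
t 8.35 tcp [0.5    0.0194 0.3839] turn [ 0.0006 -0.0004  0.0023] shift [-0.104 -0.004  0.654] F [0.6 0.1 0. ]
[[359.0, 377.0], [369.0, 410.0], [129.0, 416.0]]
```

View pics/w10.png

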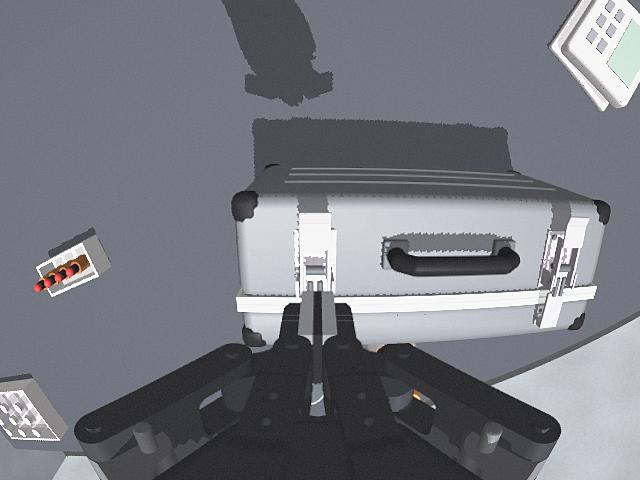

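View pics/side10.png

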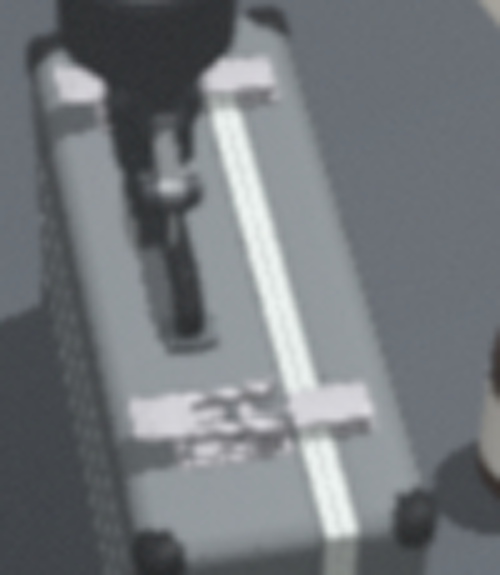

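```bash
python3 -m jog '[0,0,0,-0.15,0,-0.1,0, 0,0,0,-0.35,0,-0.15,0, 0,0,0,-0.5,0.3,-0.2,0, 0,0,0,-0.5,0.55,-0.2,0, 0,0,0,-0.5,0.55,-0.2,0, 0,0,0,-0.5,0.55,-0.2,0]'
python3 - <<'E'
from h import *
gc(0,23)
o=r.get_obs();im=r.grab_frame("wrist")[:,:,::-1]
cv2.imwrite("pics/w11.png",im)
d=lat(0,0); L=np.array([d['end']+[0.003,.011,0],d['end']+[.003,-.011,0],d['tip']])
P=proj("wrist",casepts(CP,L),o);print(P.round(0).tolist())
x,y=P[0].astype(int); x=max(x-110,0); y=max(y-120,0); print(x,y)
cv2.imwrite("pics/w11c.png",cv2.resize(im[y:y+150,x:x+200],None,fx=4,fy=4,interpolation=cv2.INTER_CUBIC))
E
```

```text
clock: 9.05
tcp_pos: [0.6284, 0.098, 0.4186]
orientation: [-0.468, -3.098, 0.002]
contact_force: [-0.5, -0.3, 0.6]
grip_width: -0.0003
t 9.05 tcp [0.6284 0.098  0.4186] turn [-0.0009 -0.0024  0.0039] shift [ 0.203 -0.569  0.831] F [-0.5 -0.3  0.6]
[[203.0, 226.0], [181.0, 226.0], [183.0, 93.0]]
93 105
```

View pics/w11.png

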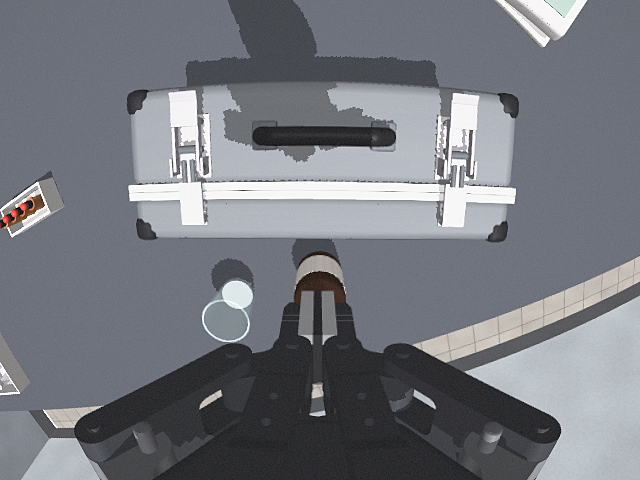

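View pics/w11c.png

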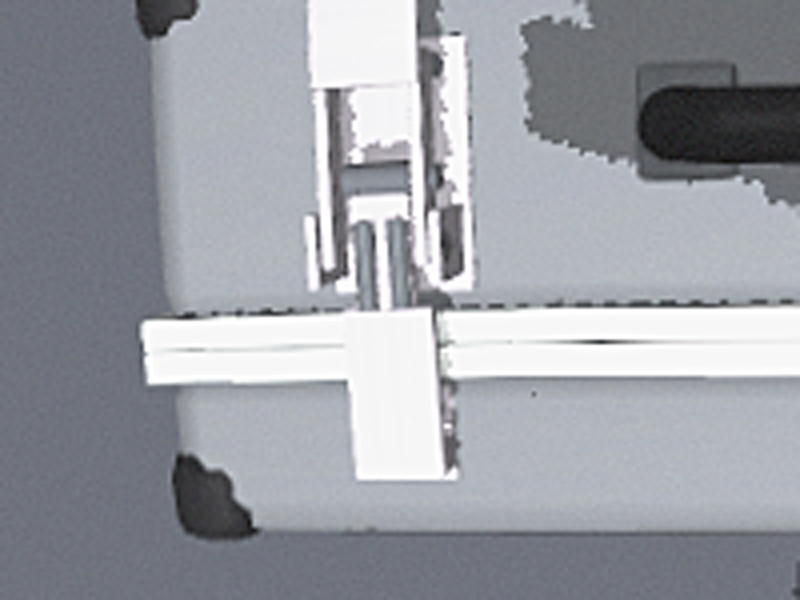

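```bash
python3 -c "
from bench import r
print(r.hand_in()); print(r.get_obs()['clock'])"
```

```text
the job is handed in; nothing more can be done
None
the job is handed in; nothing more can be done
```

I fastened the open latch and handed the job in at about 9 s of the 48 s allowed; no verdict was reported.

- **Hooking:** With the fingers shut, I pushed the lever up and over towards the lid. The claw dropped over the keeper by its own weight. In the side picture its end matched a claw elevation of about -0.4 rad, which puts the hook behind the keeper.
- **Closing:** I then pushed the lever from its lid side back and down until it met its stop, with about 20 N pressing up on the fingers, and withdrew.
- **Last pictures:** After I let go, the lever stayed flat. The wrist and side pictures show the latch looking the same as the fastened one, with the claw drawn over the keeper. The arm is clear, at near-zero force. The fingers touched only the lever, and the bottle, beaker, rack and meter appear undisturbed; I did not measure their positions.
- **Not measured:** I could not read the claw's pull on the keeper or the exact lever angle. Both are inferred from the pictures and from the force at the stop.
- **Disagreements:** My position estimates from different cameras and features differed by about 2 to 5 mm. In the side picture taken just before the final press, the claw end was about 10 enlarged pixels (about 3 to 4 mm) farther out than predicted.

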